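Lock the centrifuge lid with its L-slot bolt

ROBOT

A 6-joint arm with a two-finger parallel gripper is mounted at the origin on the work surface. World frame = base frame: x ahead of the robot, y to its left, z up, the work surface at z = 0. Lengths are in m, angles in rad, forces in N, time in s.
With the tool pointing down it reaches from about 0.425 to 0.95 m from the base axis. Payload 14.7 kg.
Tool frame: the origin (TCP) lies midway between the tips of the shut fingers; the grasp point (between the pads) lies 19 mm behind it; z points along the fingers, y is the line along which they close (so a half turn about z gives the same grasp; the last joint's range is limited). The gripper opens to 85 mm and grips with 20 to 120 N. Pads are 22 mm wide; open, the fingers measure 114 mm over their backs; the gripper's body (76 mm by 85 mm) begins 54 mm behind the grasp point. The pads swing forward as they close: fully open they stand 13 mm farther back than shut.
Start: joints at [1.298, 0.48, 1.596, -0, 1.065, -0.047], TCP at [0.146, 0.633, 0.231] pointing down, gripper open.
Joint ranges: [-2.75, 2.75], [-0.82, 2.05], [0.23, 2.67], [-1.56, 4.7], [0.09, 2.69], [-2.92, 2.92]. Speed limits (rad/s): [1.89, 1.89, 2.39, 3.01, 3.01, 3.01].

INTERFACE

Orientations are given as a rotation vector (axis times angle).
In Python, from workcell import monitor, get_image, camera_info, ticket gives the robot as it stands. The module is installed in compiled form; this text tells all that it offers.
- The arm moves only by the shell command python3 -m handwheel 'ROWS'. ROWS is JSON, a list of rows, each an object with "slide": the shift along the tool's x, y, z in units of 0.3 m (1.0 is 0.3 m), a list of three; "dr": the turn, a rotation vector about the tool's x, y, z in units of 180 degrees (1.0 is 180 degrees), a list of three; "claw": the opening, from -1 (shut) to 1 (fully open). In form: [{"slide": [dx, dy, dz], "dr": [ax, ay, az], "claw": claw}, ...]. A call has exactly 5 rows; each row shifts and turns the commanded pose from where the row before left it, along the tool's axes as they then stand; what a row does not reach is not made up. A row lasts 1/8 s, in which the tool goes at most 62.5 mm and 10.7 degrees, less where a joint would pass 70% of its speed; a pose out of reach is approached as far as the arm can. A call with a number of a shift or a turn outside -1 to 1 is refused whole. A call with a gripper value outside its range is refused whole. The fingers move at their own pace and stop on an object; the grip force is fixed at half the most. Time passes only in rows, so rows that do not move let the fingers close, or fill a call up. It gives the time, the measured TCP pose, the force, the opening and the grip force at its end, in the units of the state.
- monitor.sense(): the state, without advancing time (a new reading comes with each control period).
- get_image(name): name is "scene" or "top" or "wrist"; returns the picture (420x560x3 uint8, red, green, blue); there is no depth.
- camera_info(name): a dict with "vertical_fov" (degrees; the focal length in pixels is half the picture's height over the tangent of half this angle, whatever the lens; pixels are square), "cx", "cy" (the principal point, pixels), "R" (3x3) and "t" (3): a world point X has camera coordinates R X + t. Camera axes: x right, y down, z forward; pixel columns grow to the right and rows downward; lengths in m; the calibration is good to about 2 mm. The wrist camera is an equidistant fisheye: a pixel r from the principal point sees the ray r / f radians off the axis. A picture is of the moment at which its call begins: read the wrist's pose just before it. camera_info takes no time and is no camera call; for the wrist camera it gives the pose at the moment of the call.
- ticket.close_job(): hands the job in; it is judged then, once.
The state is a dict: "clock": time; "joint_positions": joint angles; "joint_vel": joint speeds; "tau": joint torques, N m; "eef_pos": TCP position; "orientation": TCP orientation; "force": force on the tool from outside, world axes, zero at the start; "moment": the same for the moment, N m; "opening": finger opening in m; "gripper_force": force on a finger pad.
Only numpy, scipy, OpenCV 4.12 (cv2) and the standard library are available. Lean on these libraries where they do the work, as an engineer would, in place of code of your own. Each camera call takes 0.05 s, during which the arm holds its last target. There are 200 camera calls.

TASK

Lock the microcentrifuge's lid ready for a run: press the lid shut, push the bolt's ball knob along its slot towards the front of the machine until the bolt is fully home in the keeper, then push the knob round the corner of the slot and over sideways until it lies right down in the locking notch. Only push with the outside of the fingers: do not take the knob between the fingers or raise the lid, and leave everything else on and around the centrifuge where it stands.

Things in the scene. Friction and masses are not known exactly. Their poses are not given: they have to be found in the camera images.
- centrifuge: Fixed microcentrifuge, white housing. Origin: centre of its underside, on the counter; x from its front (panel with two dials) to its back (lid hinge), y to the left of someone at the front looking at it along +x, z up. Box 330 (x) x 250 (y) mm, flat deck on top 145 mm above the counter; the lower dial panel reaches x = -205 mm. All x, y below are in this frame.
- lid (a joint): Angle of the lid, rad: 0 = shut, grows as its front rises. A stiff hinge: the lid stays at any angle it is left at; about 2 to 5 N down on its front shuts it. Starts 0.15 to 0.33. The lid is a flat grey disc 210 mm across, centre at x = +10, y = 0 when shut, its top then 157 mm above the counter (12 mm above the deck).
- bolt (a joint): Travel of the bolt rod and knob along the tube, towards the front (-x), m: 0 = drawn fully back, 0.045 = fully thrown, through the keeper (end stop). Lid shut, the stem stands at x = -18.5 mm at 0 and x = -63.5 mm at 0.045, y = 0. Sliding takes about 2 N; it stays where left. Starts at 0 to 0.012.
- knob (a joint): Turn of knob and stem about the bolt axis, rad: 0 = square to the lid, grows as it is pushed over towards -y, end stop 1.35 (lying over, locked). In the slot's long leg it leans only 0.15 (0.3 if forced); it can turn down only in the short leg at the thrown end (bolt travel above about 0.0425), and there the bolt cannot slide back. About 1 N on the ball turns it; it stays where left.
- knob_ball (a point): Centre of the steel ball knob, 18 mm across, on a stem 8 mm thick that stands out of the bolt's slot; 36 mm from the bolt axis. With the lid shut and the knob upright it is 210 mm above the counter.
- tube_mid (a point): Middle of the axis of the bolt's steel tube, which is screwed along y = 0 on the lid's front half: 28 mm across, 106 mm long (x = -90 to +16), axis 17 mm above the lid's top, so 174 mm above the counter with the lid shut. Its L-shaped slot: long leg on top, short leg at the front end going down the -y side. The rod inside is 16 mm thick.
- lid_front (a point): Point on top of the lid, 5 mm in from its front rim, in the middle, under the front end of the bolt's tube. To either side of the tube's 50 mm wide foot plate the lid is bare and flat and can be pressed.
- hinge (a point): Middle of the lid's hinge line, which runs along y at x = +125 mm, 151 mm above the counter.
- keeper (a point): Centre of the opening of the steel keeper, a bridge-shaped block (18 mm along x, 41 mm wide, top 47 mm above the deck) fixed on the deck in front of the lid, at x = -116, y = 0, 174 mm above the counter. The thrown rod passes through it (opening 23 mm wide) and holds the lid down; with the lid raised the rod misses or strikes it.
- wash_bottle: White plastic wash bottle, 70 mm across, 198 mm tall with its thin spout, loose on the counter beside the centrifuge. Origin: centre of its underside. To be left alone.
- reagent_bottle: Amber glass bottle with a black cap, 60 mm across, 145 mm tall, loose on the counter beside the centrifuge. Origin: centre of its underside. To be left alone.
- tube_rack: Aluminium test-tube rack 120 x 62 mm with six capped tubes, 110 mm tall, loose on the counter beside the centrifuge. Origin: centre of its underside. To be left alone.
- petri_dishes: Stack of three petri dishes, 90 mm across, 42 mm tall, loose on the counter. Origin: centre of its underside. To be left alone.
- timer: Small white bench timer 22 x 66 x 60 mm, standing loose on the counter beside the front of the centrifuge. Origin: centre of its underside. To be left alone.
- tube_block: Small aluminium block 28 x 52 x 22 mm with two capped microtubes (34 mm tall in all), standing loose on the deck of the centrifuge at the front left (+y) corner, beside the keeper. Origin: centre of its underside. To be left alone.

How it is judged:
By the outcome, as a careful person would: the job done as asked, in the order asked, and still so for the second after the job is handed in, with the robot touching nothing.
It also fails if it takes over 48 s, if anything falls off the work surface, if the arm or the gripper's body presses on something with over 40 N, if the wrist force passes 120 N, or if a joint passes its speed limit or range.

## Working session

There is one attempt and no reset: what is moved stays moved. The work goes in short steps, Python scripts to look and compute and a shell command to move; the robot and the scene stay as the last step left them, time stands still between calls to the robot, and variables do not carry over. Pictures are saved under pics/ and viewed, at most 10 in all, crops included, and the job is handed in when it is done.

```bash
mkdir -p pics
python3 - <<'E'
from workcell import monitor,get_image,camera_info
import cv2
s=monitor.sense();print(s)
for n in("scene","top"):
    i=get_image(n);cv2.imwrite(f"pics/{n}0.png",i[:,:,::-1]);print(n,camera_info(n))
E
```

```text
{'clock': 0.0, 'joint_positions': array([ 1.29836832e+00,  4.80839089e-01,  1.59684136e+00, -3.79230034e-06,
        1.06510347e+00, -4.65961655e-02]), 'joint_vel': array([ 4.74931794e-04, -5.26713258e-04, -4.25764678e-05, -1.10358359e-03,
        1.58810643e-03, -1.10006020e-03]), 'tau': array([-1.80920400e-03, -9.50663638e+01, -4.30191994e+01, -2.28628701e-04,
        1.26062628e-02, -3.77351057e-05]), 'eef_pos': array([0.14541785, 0.63311864, 0.2306798 ]), 'orientation': array([-3.53958607e-01, -3.12140129e+00,  1.84820490e-03]), 'force': array([0.28217935, 0.8464812 , 0.28022547]), 'moment': array([0.03960174, 0.04170925, 0.03367917]), 'gripper_force': 0.0, 'opening': 0.08512135246039611}
scene {'vertical_fov': 51.06437545525927, 'cx': 280.533135315434, 'cy': 214.8955520688431, 'R': array([[ 0.82788543,  0.56053942, -0.02003177],
       [ 0.37447212, -0.57895764, -0.72427804],
       [-0.41758394,  0.5921179 , -0.68921698]]), 't': array([-0.49274561, -0.09997743,  1.14875229])}
top {'vertical_fov': 50.89361800099299, 'cx': 285.6923170330873, 'cy': 213.74927736514303, 'R': array([[-1.34224960e-03, -9.99975831e-01,  6.82175425e-03],
       [-9.91338374e-01,  4.34720825e-04, -1.31331793e-01],
       [ 1.31325653e-01, -6.93894681e-03, -9.91314997e-01]]), 't': array([0.04464012, 0.59072204, 0.92366601])}
```

View pics/scene0.png

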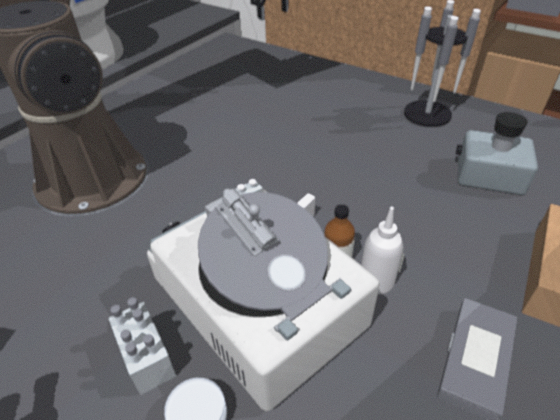

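View pics/top0.png

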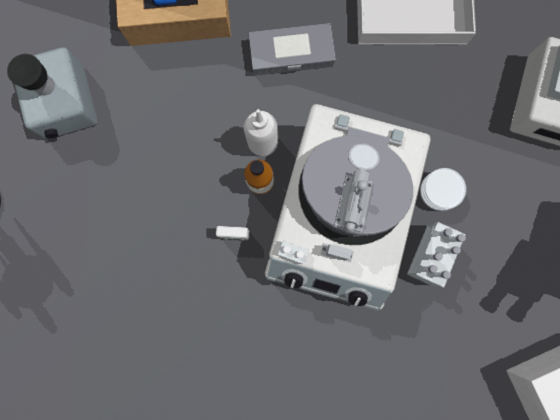

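The scene view shows the lid slightly raised with the bolt on it, and the tube block beside the keeper. In the top view the keeper is near (340,252), the hinge tabs near (344,122) and (397,136), and the back deck corners near (316,105) and (429,124). I'll enlarge that area.

```bash
cat > h.py <<'E'
import numpy as np,cv2
from workcell import camera_info
def ray(cam,u,v):
    f=210/np.tan(np.radians(cam["vertical_fov"])/2)
    d=np.array([(u-cam["cx"])/f,(v-cam["cy"])/f,1.]);R=np.array(cam["R"]);return -R.T@cam["t"],R.T@d
def plane(n,u,v,z):
    o,d=ray(camera_info(n),u,v);return o+d*(z-o[2])/d[2]
def tri(u1,u2):
    o1,d1=ray(camera_info("top"),*u1);o2,d2=ray(camera_info("scene"),*u2)
    s=np.linalg.lstsq(np.c_[d1,-d2],o2-o1,rcond=None)[0];a=o1+d1*s[0];b=o2+d2*s[1];return (a+b)/2,np.linalg.norm(a-b)
def proj(n,X):
    c=camera_info(n);f=210/np.tan(np.radians(c["vertical_fov"])/2);p=np.array(c["R"])@X+c["t"];return p[:2]/p[2]*f+[c["cx"],c["cy"]]
E
python3 - <<'E'
import cv2
a=cv2.imread("pics/top0.png")[95:315,255:445];b=cv2.imread("pics/scene0.png")[165:405,140:385]
a=cv2.resize(a,None,fx=2.6,fy=2.6,interpolation=2)[:572];b=cv2.resize(b,(300,294))
import numpy as np
c=np.zeros((572,800,3),np.uint8);c[:a.shape[0],:a.shape[1]]=a
b=cv2.resize(cv2.imread("pics/scene0.png")[175:265,195:295],None,fx=3,fy=3,interpolation=2);c[:270,498:798]=b
cv2.imwrite("pics/c1.png",c)
E
```

```text
(no output)
```

View pics/c1.png

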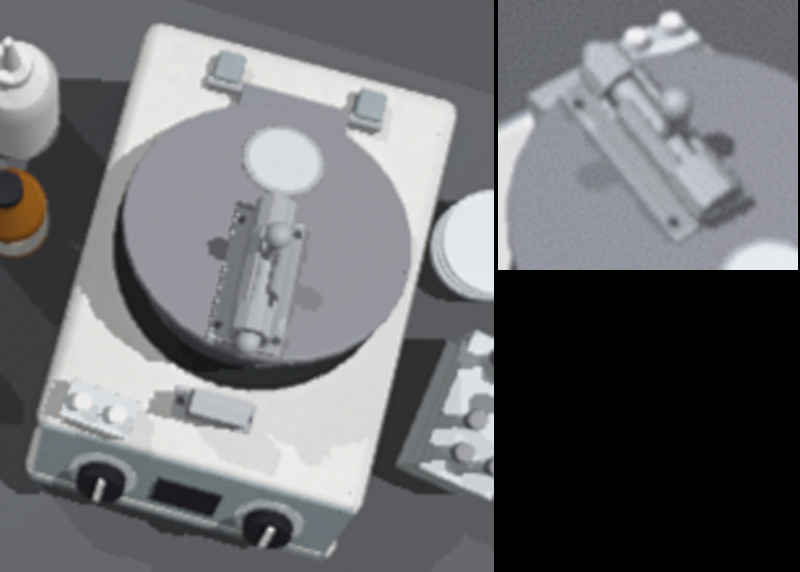

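Run:
```python
from h import *
c=lambda u,v:(u/2.6+255-.3,v/2.6+95-.3)
P=[plane("top",*c(*p),.143)[:2] for p in[(150,24),(458,105),(353,507),(39,420)]]
M=np.array([[.165,.125],[.165,-.125],[-.165,-.125],[-.165,.125]]);P=np.array(P)
m=P.mean(0);z=((P-m)@[1,-1j])@0 if 0 else None
a=M[:,0]+1j*M[:,1];b=(P-m)[:,0]+1j*(P-m)[:,1];q=(b*a.conj()).sum()/(abs(a)**2).sum()
yaw=np.angle(q);print("pose",m,yaw,abs(q),(b-a*np.exp(1j*yaw)))
R=np.array([[np.cos(yaw),-np.sin(yaw)],[np.sin(yaw),np.cos(yaw)]])
loc=lambda X:(R.T@(X[:2]-m)).round(4)
print("keeper",loc(plane("top",*c(222,407),.192)))
b3,e=tri(c(279,235),(179/3+195-.3,102/3+175-.3));print("ball",b3,e,loc(b3))
print("tubefront",loc(plane("top",*c(250,342),.21)))
print("block",loc(plane("top",*c(95,405),.17)))
for n,(u,v) in dict(hL=(228,66),hR=(370,104)).items(): print(n,loc(plane("top",*c(u,v),.155)))
for lx,ly,l in((-.07,-.06,0),(-.0635,0,0)): print(m+R@[lx,ly])
```

```text
pose [ 0.61513813 -0.08316676] -0.2760607771407012 0.9620716859921705 [-0.00838645-0.00124579j -0.00473629+0.00353432j  0.00880319+0.00416274j
  0.00431955-0.00645126j]
keeper [-0.1171 -0.0021]
ball [ 0.61062299 -0.08402969  0.25783477] 0.0003434460475136503 [-0.0041 -0.0021]
tubefront [-0.0703 -0.0072]
block [-0.1386  0.0833]
hL [0.1366 0.0553]
hR [ 0.1372 -0.0556]
[ 0.53143451 -0.12181522]
[ 0.55404246 -0.06585872]
```

```bash
python3 -m handwheel '[{"slide":[0,0,-0.2],"dr":[0,0,0.016],"claw":-1},{"slide":[0,0,-0.1],"dr":[0,0,0],"claw":-1},{"slide":[-0.2,-0.05,0],"dr":[0,0,0],"claw":-1},{"slide":[-0.2,-0.05,0],"dr":[0,0,0],"claw":-1},{"slide":[-0.2,-0.05,0],"dr":[0,0,0],"claw":-1}]'
python3 -m handwheel '[{"slide":[-0.11,-0.16,0],"dr":[0,0,0],"claw":-1},{"slide":[-0.11,-0.16,0],"dr":[0,0,0],"claw":-1},{"slide":[-0.11,-0.16,0],"dr":[0,0,0],"claw":-1},{"slide":[-0.11,-0.16,0],"dr":[0,0,0],"claw":-1},{"slide":[-0.11,-0.16,0],"dr":[0,0,0],"claw":-1}]'
cat >> h.py <<'E'
m=np.array([.6151,-.0832]);yaw=-.276
def L(p):
    c,s=np.cos(yaw),np.sin(yaw);d=np.array(p[:2])-m;return np.array([c*d[0]+s*d[1],-s*d[0]+c*d[1],p[2]]).round(4)
def st():
    from workcell import monitor
    from scipy.spatial.transform import Rotation as Ro
    s=monitor.sense();M=Ro.from_rotvec(s["orientation"]).as_matrix()
    print(round(s["clock"],2),"local",L(s["eef_pos"]),"F",s["force"].round(1),"yaw err",np.arctan2(-M[1,0],-M[0,0])-yaw,"tilt",M[:,2].round(3),s["joint_positions"].round(2))
E
python3 -c "import h;h.st()"
```

```text
clock: 0.72
eef_pos: [0.3076, 0.54, 0.3211]
orientation: [-0.431, -3.112, 0.0]
force: [0.6, 0.0, -0.5]
opening: -0.0001
gripper_force: 0.0
clock: 1.35
eef_pos: [0.3999, 0.2634, 0.3212]
orientation: [-0.432, -3.112, 0.0]
force: [0.8, -0.8, 0.2]
opening: -0.0001
gripper_force: 0.0
1.35 local [-0.3015  0.2749  0.3212] F [ 0.8 -0.8  0.2] yaw err 0.0002774227390757167 tilt [-0. -0. -1.] [ 0.52  0.15  1.85 -0.    1.14 -0.78]
```

```bash
python3 -m handwheel '[{"slide":[-0.11,-0.16,0],"dr":[0,0,0],"claw":-1},{"slide":[-0.11,-0.16,0],"dr":[0,0,0],"claw":-1},{"slide":[-0.11,-0.16,0],"dr":[0,0,0],"claw":-1},{"slide":[-0.11,-0.16,0],"dr":[0,0,0],"claw":-1},{"slide":[-0.11,-0.16,0],"dr":[0,0,0],"claw":-1}]' >/dev/null
python3 -m handwheel '[{"slide":[-0.11,-0.14,0],"dr":[0,0,0],"claw":-1},{"slide":[-0.11,-0.14,0],"dr":[0,0,0],"claw":-1},{"slide":[0,0,0.1],"dr":[0,0,0],"claw":-1},{"slide":[0,0,0.1],"dr":[0,0,0],"claw":-1},{"slide":[0,0,0],"dr":[0,0,0],"claw":-1}]'>/dev/null
python3 -c "
import h;h.st()
from workcell import get_image
import cv2,numpy as np
a=get_image('wrist');b=get_image('top')[95:315,255:445];b=cv2.resize(b,None,fx=1.25,fy=1.9)
c=np.zeros((420,800,3),np.uint8);c[:,:560]=a;c[:b.shape[0],562:562+b.shape[1]]=b[:,:238]
cv2.imwrite('pics/w1.png',c[:,:,::-1])"
```

```text
2.6 local [-0.0726 -0.0476  0.2594] F [-0.   0.8 -0.1] yaw err -0.00031877750184278186 tilt [-0.004  0.001 -1.   ] [-0.26  0.3   1.8  -0.    1.04 -1.55]
```

View pics/w1.png

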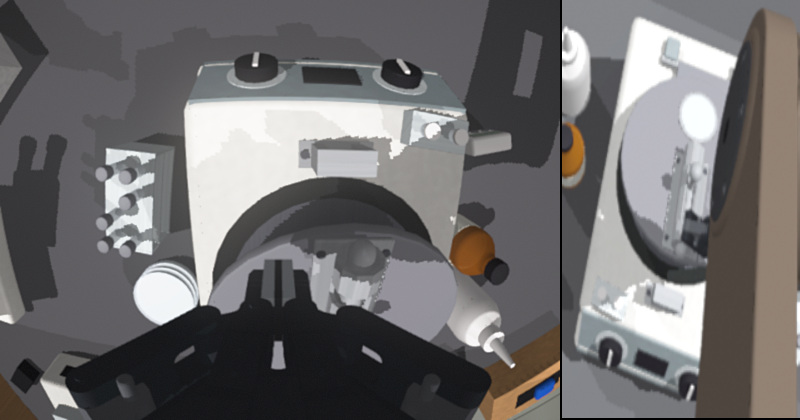

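The wrist view shows the closed fingers at about (280,270) over bare lid on the -y side of the bolt tube, whose front end is near (360,250). I'll press the lid down now.

```bash
python3 -m handwheel '[{"slide":[0,0,0.06],"dr":[0,0,0],"claw":-1},{"slide":[0,0,0.05],"dr":[0,0,0],"claw":-1},{"slide":[0,0,0.05],"dr":[0,0,0],"claw":-1},{"slide":[0,0,0.05],"dr":[0,0,0],"claw":-1},{"slide":[0,0,0.05],"dr":[0,0,0],"claw":-1}]' >/dev/null
python3 -c "import h;h.st()"
python3 -m handwheel '[{"slide":[0,0,0.03],"dr":[0,0,0],"claw":-1},{"slide":[0,0,0.02],"dr":[0,0,0],"claw":-1},{"slide":[0,0,0.015],"dr":[0,0,0],"claw":-1},{"slide":[0,0,0.01],"dr":[0,0,0],"claw":-1},{"slide":[0,0,0],"dr":[0,0,0],"claw":-1}]' >/dev/null
python3 -c "import h;h.st()"
```

```text
3.33 local [-0.0712 -0.0474  0.1824] F [-1.9  0.2  3.6] yaw err -1.5833509002138868e-05 tilt [-0.  0. -1.] [-0.26  0.39  1.89 -0.    0.86 -1.55]
3.95 local [-0.0709 -0.0474  0.1608] F [ 0.  -0.   0.2] yaw err -5.6957549899372406e-05 tilt [ 0. -0. -1.] [-0.26  0.42  1.91 -0.    0.81 -1.55]
```

```bash
python3 -m handwheel '[{"slide":[0,0,0.006],"dr":[0,0,0],"claw":-1},{"slide":[0,0,0.006],"dr":[0,0,0],"claw":-1},{"slide":[0,0,0.006],"dr":[0,0,0],"claw":-1},{"slide":[0,0,0],"dr":[0,0,0],"claw":-1},{"slide":[0,0,0],"dr":[0,0,0],"claw":-1}]' >/dev/null
python3 -c "import h;h.st()"
```

```text
4.58 local [-0.0709 -0.0474  0.1566] F [-6.9  1.8 25.4] yaw err -4.937374776486925e-05 tilt [ 0.001 -0.    -1.   ] [-0.26  0.43  1.91 -0.    0.8  -1.55]
```

```bash
python3 -m handwheel '[{"slide":[0,0,-0.1],"dr":[0,0,0],"claw":-1},{"slide":[0,0,-0.15],"dr":[0,0,0],"claw":-1},{"slide":[0,0,-0.1],"dr":[0,0,0],"claw":-1},{"slide":[-0.18,0.08,0],"dr":[0,0,0],"claw":-1},{"slide":[-0.15,0.08,0],"dr":[0,0,0],"claw":-1}]' >/dev/null
python3 -c "
import h;h.st()
from workcell import get_image
import cv2,numpy as np
a=get_image('wrist');b=get_image('scene')[165:305,160:280]
b=cv2.resize(b,None,fx=2,fy=2,interpolation=2)
c=np.zeros((420,800,3),np.uint8);c[:,:560]=a;c[:280,560:]=b
cv2.imwrite('pics/w2.png',c[:,:,::-1])"
```

```text
5.2 local [0.0297 0.001  0.2613] F [-0.4 -0.1  0.4] yaw err -0.0007166576109046696 tilt [ 0.002 -0.    -1.   ] [-0.19  0.45  1.56 -0.    1.12 -1.48]
```

View pics/w2.png

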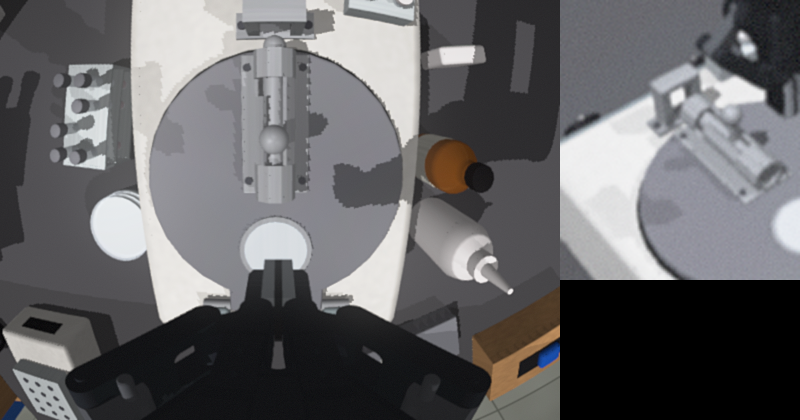

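The lid is shut. In the wrist view the ball is at (273,138), with the fingers behind it at about (280,270). I'll ray-cast the ball, the tube and the keeper.

Run:
```python
from h import *
c=camera_info("wrist");f=210/np.tan(np.radians(c["vertical_fov"])/2);R=np.array(c["R"]);o=-R.T@c["t"];print(c["cx"],c["cy"])
for n,u,v,z in(("ball",273,138,.21),("tubeback",274,200,.18),("tubefront",274,52,.186),("keeper",275,22,.192)):
    p=np.array([u-c["cx"],v-c["cy"]]);r=np.hypot(*p);t=r/f
    d=R.T@np.r_[p/r*np.sin(t),np.cos(t)];print(n,L(o+d*(z-o[2])/d[2]))
```

```text
277.846578107198 212.41785414984673
ball [-0.0314  0.0003  0.21  ]
tubeback [0.015  0.0005 0.18  ]
tubefront [-0.0866  0.0006  0.186 ]
keeper [-0.1058  0.0013  0.192 ]
```

```bash
python3 -m handwheel '[{"slide":[0,0,0.1],"dr":[0,0,0],"claw":-1},{"slide":[0,0,0.105],"dr":[0,0,0],"claw":-1},{"slide":[0.05,0,0],"dr":[0,0,0],"claw":-1},{"slide":[0.05,0,0],"dr":[0,0,0],"claw":-1},{"slide":[0.03,0,0],"dr":[0,0,0],"claw":-1}]' >/dev/null
python3 -c "import h;h.st()"
python3 -m handwheel '[{"slide":[0.025,0,0],"dr":[0,0,0],"claw":-1},{"slide":[0.025,0,0],"dr":[0,0,0],"claw":-1},{"slide":[0.02,0,0],"dr":[0,0,0],"claw":-1},{"slide":[0.015,0,0],"dr":[0,0,0],"claw":-1},{"slide":[0,0,0],"dr":[0,0,0],"claw":-1}]' >/dev/null
python3 -c "import h;h.st()"
```

```text
5.92 local [-0.0119  0.0006  0.2004] F [-0.3 -0.   0.6] yaw err 2.346915381423731e-06 tilt [ 0.002 -0.    -1.   ] [-0.18  0.45  1.73 -0.    0.96 -1.48]
6.55 local [-0.0371  0.0006  0.1988] F [0.2 1.  1.4] yaw err 3.0253895540233167e-05 tilt [-0.001  0.    -1.   ] [-0.18  0.42  1.79  0.    0.93 -1.47]
```

```bash
python3 -m handwheel '[{"slide":[0.012,0,0],"dr":[0,0,0],"claw":-1},{"slide":[0.01,0,0],"dr":[0,0,0],"claw":-1},{"slide":[0.01,0,0],"dr":[0,0,0],"claw":-1},{"slide":[0,0,0],"dr":[0,0,0],"claw":-1},{"slide":[0,0,0],"dr":[0,0,0],"claw":-1}]' >/dev/null
python3 -c "import h;h.st()"
```

```text
7.17 local [-0.0462  0.0005  0.1989] F [ 3.5 -0.6 -0.8] yaw err -0.00010253721966868579 tilt [ 0. -0. -1.] [-0.17  0.41  1.81 -0.    0.92 -1.47]
```

```bash
python3 -m handwheel '[{"slide":[0.008,0,0],"dr":[0,0,0],"claw":-1},{"slide":[0.008,0,0],"dr":[0,0,0],"claw":-1},{"slide":[0,0,0],"dr":[0,0,0],"claw":-1},{"slide":[0,0,0],"dr":[0,0,0],"claw":-1},{"slide":[0,0,0],"dr":[0,0,0],"claw":-1}]' >/dev/null
python3 -c "import h;h.st()"
```

```text
7.8 local [-0.0475  0.0006  0.1995] F [ 21.6  -5.8 -11.3] yaw err -0.00011750994361425793 tilt [ 0.007 -0.002 -1.   ] [-0.17  0.41  1.81 -0.    0.92 -1.47]
```

```bash
python3 -m handwheel '[{"slide":[-0.1,0,0],"dr":[0,0,0],"claw":-1},{"slide":[0,0.15,0],"dr":[0,0,0],"claw":-1},{"slide":[0.07,0,0],"dr":[0,0,0],"claw":-1},{"slide":[0.07,0,0.005],"dr":[0,0,0],"claw":-1},{"slide":[0,0,0],"dr":[0,0,0],"claw":-1}]' >/dev/null
python3 -c "
import h;h.st()
from workcell import get_image
import cv2,numpy as np
a=get_image('wrist');b=get_image('scene')[165:305,160:280]
b=cv2.resize(b,None,fx=2,fy=2,interpolation=2)
c=np.zeros((420,800,3),np.uint8);c[:,:560]=a;c[:280,560:]=b
cv2.imwrite('pics/w3.png',c[:,:,::-1])"
```

```text
8.43 local [-0.0648  0.0456  0.1972] F [ 0.5 -0.5 -0.9] yaw err 0.00044018208412499593 tilt [-0.002  0.    -1.   ] [-0.09  0.4   1.83  0.    0.91 -1.39]
```

View pics/w3.png

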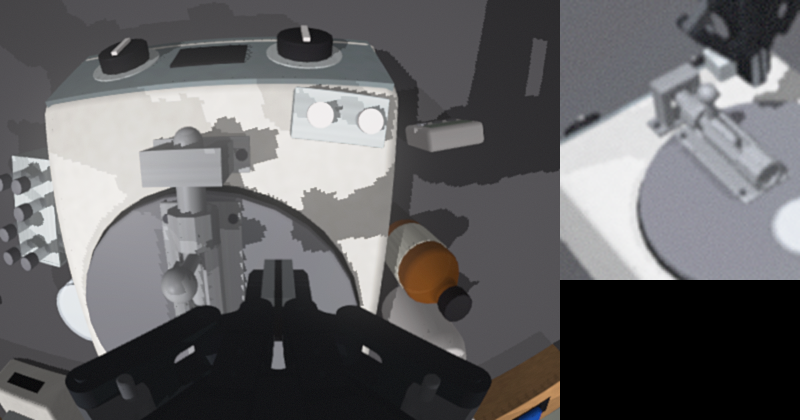

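The rod is through the keeper, and the ball is upright at (181,285) with the fingers beside it on the +y side. I'll push it over sideways.

```bash
python3 -m handwheel '[{"slide":[0,-0.06,0],"dr":[0,0,0],"claw":-1},{"slide":[0,-0.03,0],"dr":[0,0,0],"claw":-1},{"slide":[0,-0.025,0.005],"dr":[0,0,0],"claw":-1},{"slide":[0,-0.025,0.005],"dr":[0,0,0],"claw":-1},{"slide":[0,-0.015,0.003],"dr":[0,0,0],"claw":-1}]' >/dev/null
python3 -c "import h;h.st()"
python3 -m handwheel '[{"slide":[0,-0.01,0.002],"dr":[0,0,0],"claw":-1},{"slide":[0,-0.01,0],"dr":[0,0,0],"claw":-1},{"slide":[0,0,0],"dr":[0,0,0],"claw":-1},{"slide":[0,0,0],"dr":[0,0,0],"claw":-1},{"slide":[0,0,0],"dr":[0,0,0],"claw":-1}]' >/dev/null
python3 -c "
import h;h.st()
from workcell import get_image
import cv2,numpy as np
a=get_image('wrist');b=get_image('scene')[165:305,160:280]
b=cv2.resize(b,None,fx=2,fy=2,interpolation=2)
c=np.zeros((420,800,3),np.uint8);c[:,:560]=a;c[:280,560:]=b
cv2.imwrite('pics/w4.png',c[:,:,::-1])"
```

```text
9.15 local [-0.0631 -0.0014  0.1933] F [ 0.5  2.6 -1. ] yaw err -0.00046068856468406416 tilt [-0.  0. -1.] [-0.18  0.4   1.85  0.    0.9  -1.47]
9.78 local [-0.063  -0.0068  0.1929] F [-0.7 -0.   0.4] yaw err 9.117926076240845e-05 tilt [ 0. -0. -1.] [-0.19  0.4   1.85 -0.    0.89 -1.48]
```

View pics/w4.png

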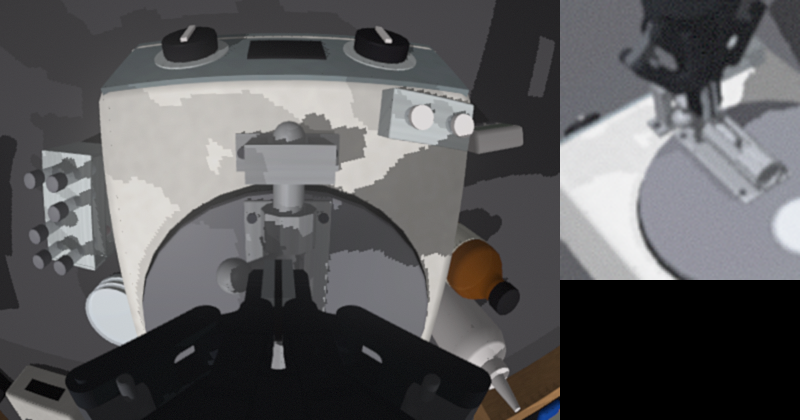

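The ball has tipped over to the -y side and is now at (230,275). Next I'll lift off and press it down from above.

```bash
python3 -m handwheel '[{"slide":[0,0.02,0],"dr":[0,0,0],"claw":-1},{"slide":[0,0,-0.1],"dr":[0,0,0],"claw":-1},{"slide":[0,0,-0.02],"dr":[0,0,0],"claw":-1},{"slide":[0,-0.125,0],"dr":[0,0,0],"claw":-1},{"slide":[0,0,0.05],"dr":[0,0,0],"claw":-1}]' >/dev/null
python3 -c "import h;h.st()"
python3 -m handwheel '[{"slide":[0,0,0.025],"dr":[0,0,0],"claw":-1},{"slide":[0,0,0.02],"dr":[0,0,0],"claw":-1},{"slide":[0,0,0.015],"dr":[0,0,0],"claw":-1},{"slide":[0,0,0.007],"dr":[0,0,0],"claw":-1},{"slide":[0,0,0],"dr":[0,0,0],"claw":-1}]' >/dev/null
python3 -c "import h;h.st()"
```

```text
10.5 local [-0.0625 -0.0398  0.2142] F [-0.6  0.2  0.1] yaw err -0.0014290820728050102 tilt [ 0.002 -0.001 -1.   ] [-0.24  0.36  1.84 -0.    0.94 -1.54]
11.12 local [-0.0618 -0.0418  0.1949] F [-12.5 -39.4  23.5] yaw err 0.002136005455798451 tilt [ 0.001 -0.006 -1.   ] [-0.24  0.39  1.86 -0.01  0.89 -1.54]
```

```bash
python3 -m handwheel '[{"slide":[0,0,-0.03],"dr":[0,0,0],"claw":-1},{"slide":[0,0,-0.05],"dr":[0,0,0],"claw":-1},{"slide":[0,0,-0.1],"dr":[0,0,0],"claw":-1},{"slide":[-0.12,0,0],"dr":[0,0,0],"claw":-1},{"slide":[-0.12,0,0],"dr":[0,0,0],"claw":-1}]' >/dev/null
python3 -c "
import h;h.st()
from workcell import get_image
import cv2,numpy as np
a=get_image('wrist');b=get_image('scene')[165:305,160:280]
b=cv2.resize(b,None,fx=2,fy=2,interpolation=2)
c=np.zeros((420,800,3),np.uint8);c[:,:560]=a;c[:280,560:]=b
cv2.imwrite('pics/w5.png',c[:,:,::-1])"
```

```text
11.75 local [ 0.0099 -0.0374  0.2486] F [ 0.5 -0.3  0.4] yaw err 0.0007541406870743006 tilt [ 0.001  0.    -1.   ] [-0.24  0.43  1.63  0.    1.08 -1.54]
```

View pics/w5.png

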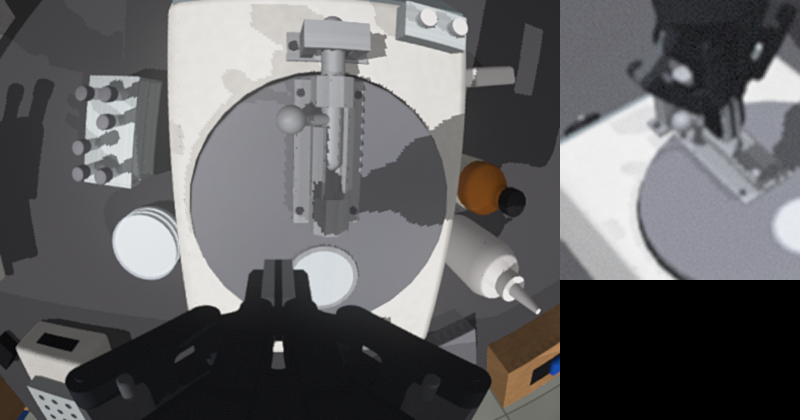

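The ball is now lying over at (290,120), clear of the tube at about (335,130). I'll ray-cast it to get the angle.

Run:
```python
from h import *
c=camera_info("wrist");f=210/np.tan(np.radians(c["vertical_fov"])/2);R=np.array(c["R"]);o=-R.T@c["t"]
for n,u,v,z in(("ball",290.5,120,.182),("ball",290.5,120,.19),("ball",290.5,120,.2),("rod",335,62,.182),("tube",335,90,.188)):
    p=np.array([u-c["cx"],v-c["cy"]]);r=np.hypot(*p);t=r/f
    d=R.T@np.r_[p/r*np.sin(t),np.cos(t)];print(n,L(o+d*(z-o[2])/d[2]))
```

```text
ball [-0.0613 -0.0291  0.182 ]
ball [-0.0615 -0.0294  0.19  ]
ball [-0.0618 -0.0298  0.2   ]
rod [-0.0994 -0.0012  0.182 ]
tube [-0.0808 -0.0021  0.188 ]
```

```bash
python3 -m handwheel '[{"slide":[0.12,0.02,0],"dr":[0,0,0],"claw":-1},{"slide":[0.115,0.02,0],"dr":[0,0,0],"claw":-1},{"slide":[0,0,0.08],"dr":[0,0,0],"claw":-1},{"slide":[0,0,0.06],"dr":[0,0,0],"claw":-1},{"slide":[0,0,0],"dr":[0,0,0],"claw":-1}]' >/dev/null
python3 -c "import h;h.st()"
python3 -m handwheel '[{"slide":[0,0,0.01],"dr":[0,0,0],"claw":-1},{"slide":[0,-0.005,0.012],"dr":[0,0,0],"claw":-1},{"slide":[0,-0.006,0.012],"dr":[0,0,0],"claw":-1},{"slide":[0,0,0],"dr":[0,0,0],"claw":-1},{"slide":[0,0,0],"dr":[0,0,0],"claw":-1}]' >/dev/null
python3 -c "import h;h.st()"
```

```text
12.47 local [-0.0629 -0.0259  0.2049] F [-0.1 -0.8  0.2] yaw err 0.0005076484407020576 tilt [-0.003  0.001 -1.   ] [-0.22  0.38  1.84  0.    0.92 -1.51]
13.1 local [-0.0616 -0.0297  0.1956] F [-0.8  0.5 -0.2] yaw err -0.0003055739258046586 tilt [-0.  0. -1.] [-0.23  0.39  1.85  0.    0.9  -1.52]
```

```bash
python3 -m handwheel '[{"slide":[0,-0.003,0.007],"dr":[0,0,0],"claw":-1},{"slide":[0,-0.003,0.006],"dr":[0,0,0],"claw":-1},{"slide":[0,-0.002,0.004],"dr":[0,0,0],"claw":-1},{"slide":[0,0,0],"dr":[0,0,0],"claw":-1},{"slide":[0,0,0],"dr":[0,0,0],"claw":-1}]' >/dev/null
python3 -c "import h;h.st()"
python3 -m handwheel '[{"slide":[0,0,0.004],"dr":[0,0,0],"claw":-1},{"slide":[0,0,0.004],"dr":[0,0,0],"claw":-1},{"slide":[0,0,0],"dr":[0,0,0],"claw":-1},{"slide":[0,0,0],"dr":[0,0,0],"claw":-1},{"slide":[0,0,0],"dr":[0,0,0],"claw":-1}]' >/dev/null
python3 -c "import h;h.st()"
```

```text
13.72 local [-0.0615 -0.0321  0.1905] F [ 0.7 -0.5  1. ] yaw err -3.525591733366529e-05 tilt [ 0. -0. -1.] [-0.23  0.4   1.86 -0.    0.89 -1.53]
14.35 local [-0.0607 -0.0323  0.1893] F [-2.3 -2.3 17.7] yaw err 5.527349258399594e-05 tilt [ 0.002 -0.001 -1.   ] [-0.23  0.4   1.86 -0.    0.88 -1.53]
```

```bash
python3 -m handwheel '[{"slide":[0,0,-0.03],"dr":[0,0,0],"claw":-1},{"slide":[0,0,-0.1],"dr":[0,0,0],"claw":-1},{"slide":[0,0,-0.1],"dr":[0,0,0],"claw":-1},{"slide":[-0.14,0,0],"dr":[0,0,0],"claw":-1},{"slide":[-0.12,0,0],"dr":[0,0,0],"claw":-1}]' >/dev/null
python3 -c "
import h;h.st()
from workcell import get_image
import cv2,numpy as np
a=get_image('wrist');b=get_image('scene')[165:305,160:280]
b=cv2.resize(b,None,fx=2,fy=2,interpolation=2)
c=np.zeros((420,800,3),np.uint8);c[:,:560]=a;c[:280,560:]=b
cv2.imwrite('pics/w6.png',c[:,:,::-1])"
```

```text
14.97 local [ 0.0176 -0.032   0.2579] F [ 0.1 -1.6  0.3] yaw err 1.4830970011703304e-05 tilt [ 0.001 -0.    -1.   ] [-0.24  0.43  1.6   0.    1.1  -1.53]
```

View pics/w6.png

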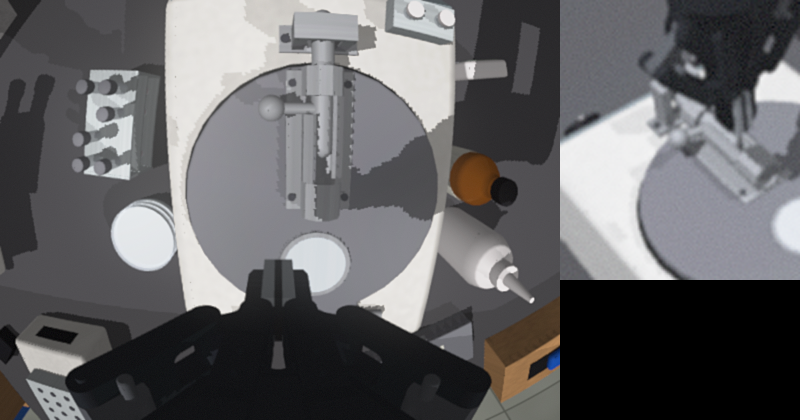

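The ball now lies fully over at (271,107), the rod is through the keeper, the lid is shut, and everything nearby is where it was. I'm handing in.

```bash
python3 -c "
from workcell import ticket
print(ticket.close_job())"
```

```text
the job is handed in; nothing more can be done
None
```

I pressed the lid shut, pushed the bolt home through the keeper, and laid the knob over to its end stop in the locking notch; the job went in at about 15 s, with one hard knob push (about 48 N at the wrist) along the way that I backed off and redid.

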